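# Lay soap cartons in a pinwheel on the washstand board

### The job

On the washstand, one soap carton already lies in a corner of the square slatted wooden board. Take the three loose cartons from the counter and lay them flat on the board to complete a pinwheel layer of four: one carton in each corner, lined up with the board's edges and about flush with them, each turned a quarter turn from its neighbours, with an open square left in the middle. Keep the first carton where it lies and leave the bowl, the soap dish and the tumbler alone.

Things in the scene. Friction and masses are not known exactly. Their poses are not given: they have to be found in the camera images.
- slab: fixed square board of dark wooden slats, 164 x 164 mm, upper face 22 mm above the counter; origin at the centre of its underside on the counter, x and y along its edges (slats run along x), z up. The four cartons are laid with their outer faces 3 mm in from its edges, 8 mm between one carton's end and the next one's long side, leaving a 58 mm square opening in the middle
- carton_laid: the carton that already lies on the board, in its corner at -x -y, length along the board's x: a closed soap carton, brown board with a white paper band round its middle, 100 (x, its length) x 50 (y) x 34 mm (z, height as it lies), 120 g; origin at the centre of the box. It starts on place_a
- carton_1: one of the three loose cartons lying flat on the counter, all alike, any of them may go to any place: a closed soap carton, brown board with a white paper band round its middle, 100 (x, its length) x 50 (y) x 34 mm (z, height as it lies), 120 g; origin at the centre of the box. 
- carton_2: one of the three loose cartons lying flat on the counter, all alike, any of them may go to any place: a closed soap carton, brown board with a white paper band round its middle, 100 (x, its length) x 50 (y) x 34 mm (z, height as it lies), 120 g; origin at the centre of the box. 
- carton_3: one of the three loose cartons lying flat on the counter, all alike, any of them may go to any place: a closed soap carton, brown board with a white paper band round its middle, 100 (x, its length) x 50 (y) x 34 mm (z, height as it lies), 120 g; origin at the centre of the box. 
- place_a (a point): point on the slab's upper face under the centre of the place for the carton that lies with its length along the slab's x axis, at (-29, -54) mm in the slab's frame. Already taken by carton_laid
- place_b (a point): point on the slab's upper face under the centre of the place for the carton that lies with its length along the slab's y axis, at (54, -29) mm in the slab's frame. 
- place_c (a point): point on the slab's upper face under the centre of the place for the carton that lies with its length along the slab's x axis, at (29, 54) mm in the slab's frame. 
- place_d (a point): point on the slab's upper face under the centre of the place for the carton that lies with its length along the slab's y axis, at (-54, 29) mm in the slab's frame. 
- bowl: terracotta bowl, 130 mm across, 50 mm tall, a bystander; origin under its centre
- dish: green soap dish with a bar of soap, 90 x 125 mm, 40 mm tall, a bystander; origin under its centre
- tumbler: white tumbler with a toothbrush, 72 mm across, 95 mm tall, 173 mm with the brush, a bystander; origin under its centre
Not all that is in view belongs to the job. What is shaped like the carton_3 but red or turquoise is not meant.

How it is judged:
By the outcome, as a careful person would: the job done as asked, in the order asked, and still so for the second after the job is handed in, with the robot touching nothing.
It also fails if it takes over 61 s, if anything falls off the work surface, if the arm or the gripper's body presses on something with over 40 N, if the wrist force passes 120 N, or if a joint passes its speed limit or range.

### The arm

A 6-joint arm with a two-finger parallel gripper is mounted at the origin on the work surface. World frame = base frame: x ahead of the robot, y to its left, z up, the work surface at z = 0. Lengths are in m, angles in rad, forces in N, time in s.
With the tool pointing down it reaches from about 0.425 to 0.95 m from the base axis. Payload 3.5 kg.
Tool frame: the origin (TCP) lies midway between the tips of the shut fingers; the grasp point (between the pads) lies 19 mm behind it; z points along the fingers, y is the line along which they close (so a half turn about z gives the same grasp; the last joint's range is limited). The gripper opens to 85 mm and grips with 20 to 120 N. Pads are 22 mm wide; open, the fingers measure 114 mm over their backs; the gripper's body (76 mm by 85 mm) begins 54 mm behind the grasp point. The pads swing forward as they close: fully open they stand 13 mm farther back than shut.
Start: joints at [-0.15, 0.286, 1.577, -0, 1.279, -0.15], TCP at [0.675, 0, 0.231] pointing down, gripper open.
Joint ranges: [-2.77, 2.77], [-0.9, 2.22], [0.21, 2.48], [-1.53, 4.67], [0.24, 2.81], [-2.84, 2.84]. Speed limits (rad/s): [2.79, 2.79, 3.14, 3.14, 3.14, 3.14].

### API

Orientations are given as a unit quaternion [x, y, z, w].
In Python, from plant import ctrl gives the robot as it stands.
- The arm moves only by the tool move_arm, never from a script. Its argument "plan" is a list of rows, each an object of numbers: "x", "y", "z": the shift along the tool's x, y, z in m; "yaw": the turn about the tool's z in rad; "fingers": the closure, from 0 (fully open) to 1 (shut). In form: [{"x": .., "y": .., "z": .., "yaw": .., "fingers": ..}, ...]. A call has 1 to 5 rows; each row is the pose to reach, as a shift and turn from the pose commanded when the call began, along the tool's axes at that moment; what a row does not reach only later rows make up. A row lasts 1/10 s, in which the tool goes at most 50 mm and 8.59 degrees, less where a joint would pass 70% of its speed; a pose out of reach is approached as far as the arm can. A call with a gripper value outside its range is refused whole. The fingers move at their own pace and stop on an object; "force" is the grip in N (left out, the last holds). Time passes only in rows, so rows that repeat a pose let the fingers close. It gives the time, the measured TCP pose, the force, the opening and the grip force at its end, in the units of the state.
- ctrl.get_state(): the state, without advancing time (a new reading comes with each control period).
- ctrl.read_camera(name): name is "scene" or "side" or "wrist"; returns the picture (384x512x3 uint8, red, green, blue); there is no depth.
- ctrl.camera_model(name): a dict with "intrinsics" (3x3 intrinsics, pixels), "cam_to_world" (4x4, takes a point from camera to world coordinates); the wrist camera has in their place "tool_from_camera" (4x4, takes a point from camera to tool coordinates, whose origin is the TCP and whose axes are the flange's). Camera axes: x right, y up, looking along -z (the intrinsics and any distortion apply to the point x, -y, -z); pixel columns grow to the right and rows downward; lengths in m; the calibration is good to about 2 mm. A picture is of the moment at which its call begins: read the wrist's pose just before it. camera_model takes no time and is no camera call.
- ctrl.sign_off(): hands the job in; it is judged then, once.
The state is a dict: "time": time; "qpos": joint angles; "dq": joint speeds; "joint_efforts": joint torques, N m; "eef_pos": TCP position; "tcp_rot": TCP orientation; "contact_force": force on the tool from outside, world axes, zero at the start; "wrist_torque": the same for the moment, N m; "opening": opening from 0.0 (shut) to 1.0 (fully open); "finger_force": force on a finger pad.
Only numpy, scipy, OpenCV 4.12 (cv2) and the standard library are available. Lean on these libraries where they do the work, as an engineer would, in place of code of your own. Each camera call takes 0.05 s, during which the arm holds its last target. There are 200 camera calls.

## Working session

There is one attempt and no reset: what is moved stays moved. The work goes in short steps, Python scripts to look and compute and a tool call to move; the robot and the scene stay as the last step left them, time stands still between calls to the robot, and variables do not carry over. Pictures are saved under pics/ and viewed, at most 10 in all, crops included, and the job is handed in when it is done.

Besides the shell and the picture viewer there is one more tool, called after "Request:" by a JSON object that holds its "op" and its "data". move_arm: Moves the arm, as the interface text tells. Its arguments: {"type":"object","properties":{"plan":{"type":"array"},"force":{"type":"number"}},"required":["plan"]}

```bash
mkdir -p pics; ls; python3 - <<'E'
from plant import ctrl
import cv2,numpy as np
np.set_printoptions(precision=4,suppress=True)
for n in ["scene","wrist","side"]:
    print(n,ctrl.camera_model(n))
    im=ctrl.read_camera(n)[:,:,::-1]
    cv2.imwrite(f"pics/{n}0.png",im)
s=ctrl.get_state();print(s)
E
```

```text
pics
scene {'intrinsics': array([[395.8913,   0.    , 254.4793],
       [  0.    , 395.8913, 189.3589],
       [  0.    ,   0.    ,   1.    ]]), 'cam_to_world': array([[ 0.3075, -0.6935,  0.6516,  1.3566],
       [ 0.9516,  0.225 , -0.2096, -0.2683],
       [-0.0012,  0.6845,  0.729 ,  0.9536],
       [ 0.    ,  0.    ,  0.    ,  1.    ]])}
wrist {'intrinsics': array([[329.021 ,   0.    , 254.4595],
       [  0.    , 329.021 , 192.5675],
       [  0.    ,   0.    ,   1.    ]]), 'tool_from_camera': array([[-0.0001,  0.9581,  0.2864,  0.0732],
       [ 1.    ,  0.0001, -0.0001, -0.0011],
       [-0.0001,  0.2864, -0.9581, -0.1424],
       [ 0.    ,  0.    ,  0.    ,  1.    ]])}
side {'intrinsics': array([[457.0187,   0.    , 250.8113],
       [  0.    , 457.0187, 192.179 ],
       [  0.    ,   0.    ,   1.    ]]), 'cam_to_world': array([[ 0.7864,  0.4477, -0.4256,  0.0376],
       [-0.6175,  0.5486, -0.5637, -0.7175],
       [-0.0189,  0.7061,  0.7078,  0.9563],
       [ 0.    ,  0.    ,  0.    ,  1.    ]])}
{'time': 0.15, 'qpos': array([-0.15  ,  0.287 ,  1.5778,  0.    ,  1.2786, -0.15  ]), 'dq': array([-0.0004, -0.002 , -0.0042, -0.0001,  0.0003, -0.0013]), 'joint_efforts': array([  0.0008, -40.6603, -29.314 ,  -0.0001,   0.004 ,  -0.    ]), 'eef_pos': array([0.6745, 0.0001, 0.2303]), 'tcp_rot': array([ 0.7071,  0.7071, -0.0005, -0.0007]), 'contact_force': array([-0.284 ,  0.1406, -0.0362]), 'wrist_torque': array([-0.115 , -0.0041,  0.0176]), 'finger_force': 0.0, 'opening': 1.005057318582511}
```

```bash
python3 - <<'E'
import cv2
for n in ["scene","side"]:
    cv2.imwrite(f"pics/{n}0b.png",cv2.resize(cv2.imread(f"pics/{n}0.png"),(800,600),interpolation=cv2.INTER_CUBIC))
E
```

```text
(no output)
```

View pics/scene0b.png

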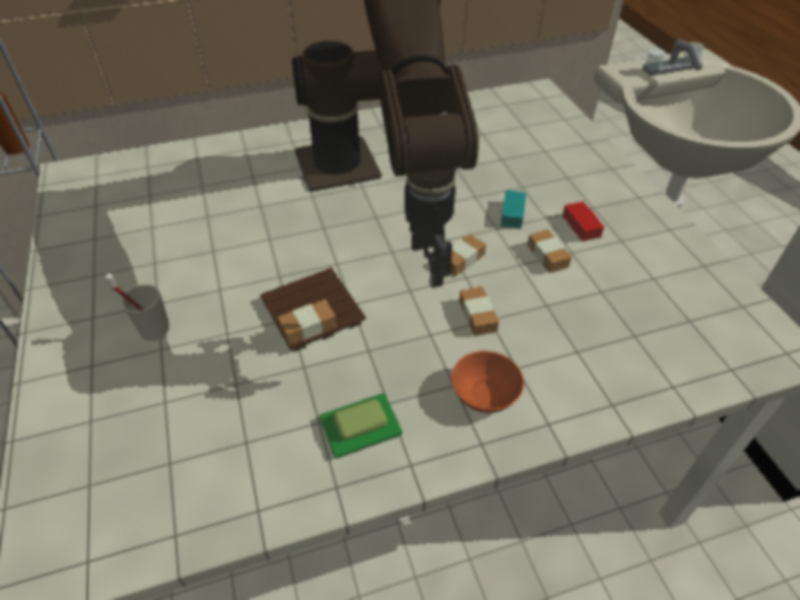

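View pics/side0b.png

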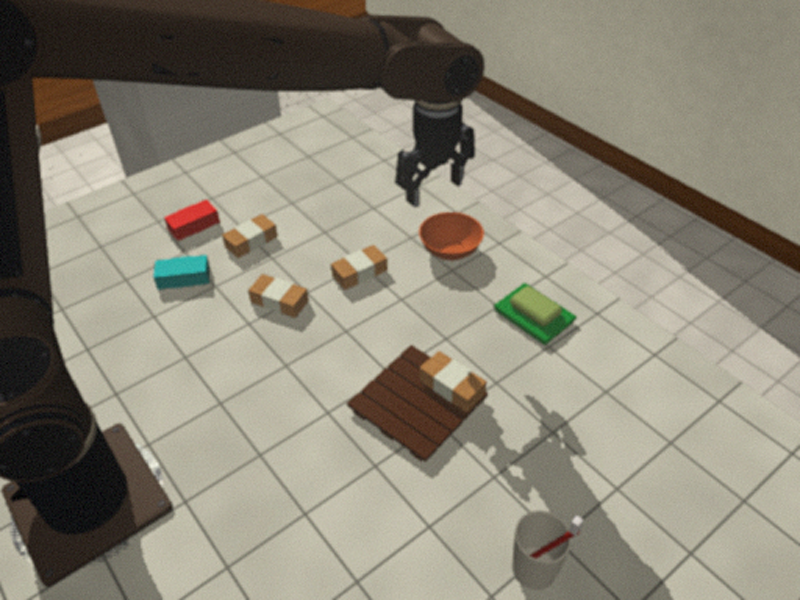

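```bash
cat > v.py <<'E'
import cv2,numpy as np
from plant import ctrl
from scipy.optimize import minimize
np.set_printoptions(precision=4,suppress=True)
from scipy.spatial.transform import Rotation as R
U=4
def cam(n,s=None):
    m=ctrl.camera_model(n)
    if n!="wrist": return m["intrinsics"],m["cam_to_world"]
    T=np.eye(4);T[:3,:3]=R.from_quat(s["tcp_rot"]).as_matrix();T[:3,3]=s["eef_pos"]
    return m["intrinsics"],T@m["tool_from_camera"]
def proj(c,P):
    K,T=c;q=(np.asarray(P)-T[:3,3])@T[:3,:3]
    return np.c_[K[0,2]+K[0,0]*q[:,0]/-q[:,2],K[1,2]-K[1,1]*q[:,1]/-q[:,2]]
def ray(c,uv,z):
    K,T=c;d=T[:3,:3]@np.array([(uv[0]-K[0,2])/K[0,0],-(uv[1]-K[1,2])/K[1,1],-1]);return T[:3,3]+d*(z-T[2,3])/d[2]
def box(p,x0,x1,y0,y1,z0,z1):
    P=np.array([[x,y,z] for x in(x0,x1) for y in(y0,y1) for z in(z0,z1)]);c,s=np.cos(p[2]),np.sin(p[2])
    return np.c_[p[0]+c*P[:,0]-s*P[:,1],p[1]+s*P[:,0]+c*P[:,1],P[:,2]]
def fill(m,c,P,v):
    uv=((proj(c,P)+.5)*U-.5).astype(np.float32)
    cv2.fillConvexPoly(m,np.round(cv2.convexHull(uv)*16).astype(np.int32),v,shift=4)
def carton(m,c,p,b,z0,v=1):
    for a0,a1 in((-.05,-b),(b,.05)): fill(m,c,box(p,a0,a1,-.025,.025,z0,z0+.034),v)
    fill(m,c,box(p,-b,b,-.025,.025,z0,z0+.034),0)
def masks(im):
    big=cv2.resize(im,None,fx=U,fy=U,interpolation=cv2.INTER_CUBIC)
    h=cv2.cvtColor(big,cv2.COLOR_RGB2HSV).astype(int);H,S,V=h[...,0],h[...,1],h[...,2]
    return H,S,V
E
python3 - <<'E'
from v import *
for n,pts in (("side",[(340,272),(268,284),(430,372),(385,405),(430,420),(300,320),(360,268),(490,420)]),("scene",[(470,297),(540,238),(300,290),(290,325),(330,310),(260,365)])):
    im=cv2.imread(f"pics/{n}0.png")[:,:,::-1];h=cv2.cvtColor(im,cv2.COLOR_RGB2HSV)
    for u,v in pts: print(n,u,v,h[int(v*.64),int(u*.64)])
    c=cam(n)
    for p in([(250,235),(280,295),(360,267),(453,381)] if n=="side" else [(550,250),(467,253),(479,309),(307,320)]): print(ray(c,np.array(p)*.64,.03))
E
```

```text
side 340 272 [ 16 140 162]
side 268 284 [ 15 136 169]
side 430 372 [ 16 146 164]
side 385 405 [ 11 146  84]
side 430 420 [  9 145  74]
side 300 320 [ 30  30 126]
side 360 268 [ 31  29 214]
side 490 420 [ 25  27 124]
[0.4871 0.3493 0.03  ]
[0.4424 0.1623 0.03  ]
[0.6029 0.1302 0.03  ]
[ 0.5567 -0.1907  0.03  ]
scene 470 297 [ 17 120 147]
scene 540 238 [ 16 128 145]
scene 300 290 [ 12 124  66]
scene 290 325 [ 16 129  97]
scene 330 310 [ 16 139 138]
scene 260 365 [ 32  29 170]
[0.5028 0.3587 0.03  ]
[0.4554 0.1813 0.03  ]
[0.6159 0.1415 0.03  ]
[ 0.5381 -0.1932  0.03  ]
```

```bash
cat > fit.py <<'E'
from v import *
import sys
ims={n:cv2.imread(f"pics/{n}0.png")[:,:,::-1] for n in("side","scene")}
C={n:cam(n) for n in ims}
M={}
for n,im in ims.items():
    H,S,V=masks(im);M[n]=((H>4)&(H<24)&(S>80)).astype(np.uint8)
def cost(p,kind,names,roi):
    t=0
    for n in names:
        m=np.zeros_like(M[n])
        if kind=="c": carton(m,C[n],p,p[3],0)
        else:
            fill(m,C[n],box(p,-.082,.082,-.082,.082,0.004,.022),1)
            q=p[:3].copy();c,s=np.cos(p[2]),np.sin(p[2]);q[:2]+=np.array([[c,-s],[s,c]])@[-.029,-.054]
            carton(m,C[n],q,p[3],.022)
        x0,y0,x1,y1=roi[n];a=m[y0:y1,x0:x1];b=M[n][y0:y1,x0:x1]
        t+=(a!=b).sum()/b.sum()
    return t/len(names)
def run(kind,p0,names,r):
    roi={}
    for n in names:
        u,v=proj(C[n],[[p0[0],p0[1],.02]])[0]*U;roi[n]=[int(max(0,k)) for k in(u-r*U,v-r*U,u+r*U,v+r*U)]
    best=None
    for th in np.arange(0,np.pi*(1 if kind=="c" else 2),np.pi/8):
        o=minimize(cost,[p0[0],p0[1],th,.016],args=(kind,names,roi),method="Nelder-Mead",options=dict(initial_simplex=np.array([p0[0],p0[1],th,.016])+np.vstack([np.zeros(4),np.diag([.01,.01,.2,.004])]),xatol=1e-4,fatol=1e-5,maxfev=150))
        if best is None or o.fun<best.fun: best=o
    return best
for names in (["side"],["scene"],["side","scene"]):
    for p0 in((.495,.354),(.45,.17),(.61,.135)):
        o=run("c",p0,names,34);print(names,o.x,round(o.fun,3))
    o=run("s",(.52,-.17),names,62);print(names,"slab",o.x,round(o.fun,3))
E
python3 fit.py
```

```text
['side'] [0.4954 0.3646 0.0604 0.0162] 0.443
['side'] [0.4439 0.18   2.0455 0.0168] 0.432
['side'] [ 0.6127  0.1449 -0.0936  0.0164] 0.232
['side'] slab [ 0.4963 -0.1687  1.7607  0.0148] 0.117
['scene'] [0.4847 0.3639 0.0399 0.0151] 0.487
['scene'] [ 0.4452  0.1843 -0.8087  0.0109] 0.851
['scene'] [0.6028 0.1441 3.0368 0.0144] 0.695
['scene'] slab [ 0.4864 -0.1747  1.7605  0.0179] 0.17
['side', 'scene'] [0.4912 0.363  0.0444 0.0201] 0.56
['side', 'scene'] [0.4435 0.1809 2.0888 0.015 ] 0.676
['side', 'scene'] [ 0.6113  0.1438 -0.0945  0.0177] 0.538
['side', 'scene'] slab [ 0.4919 -0.1725  1.7516  0.0168] 0.158
```

```bash
python3 - <<'E'
import cv2
cv2.imwrite("pics/wrist0b.png",cv2.resize(cv2.imread("pics/wrist0.png"),(800,600),interpolation=cv2.INTER_CUBIC))
from v import *
s=ctrl.get_state();c=cam("wrist",s)
print(proj(c,[[.49,.364,.02],[.444,.181,.02],[.61,.144,.02],[.49,-.17,.02]])/.64)
E
```

```text
[[  28.5125 -464.2577]
 [  14.5648  -40.6336]
 [ 295.5428   27.9073]
 [ 166.8369  467.3974]]
```

View pics/wrist0b.png

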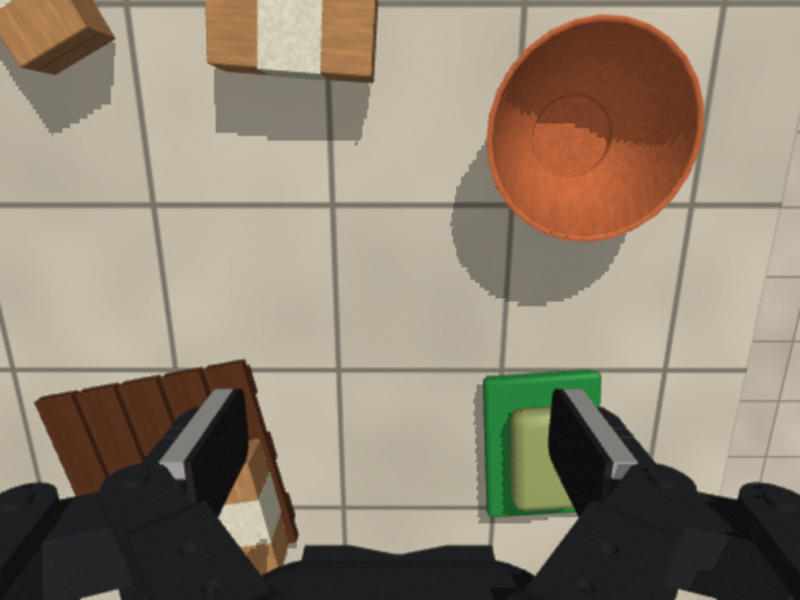

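Request:
{"op": "move_arm", "data": {"plan": [{"x":0.04,"y":-0.03},{"x":0.08,"y":-0.06},{"x":0.12,"y":-0.09},{"x":0.16,"y":-0.12,"z":-0.02},{"x":0.2,"y":-0.15,"z":-0.03}]}}

```text
validation failed for argument at $.pl...
```

Request:
{"op": "move_arm", "data": {"plan": [{"x":0.03,"y":-0.01},{"x":0.04,"y":-0.02,"z":-0.01},{"x":0.04,"y":-0.02,"z":-0.01}]}}

```text
validation failed for argument at $.pl...
```

```bash
cat > snap.py <<'E'
from v import *
import sys,pickle
s=ctrl.get_state();im=ctrl.read_camera("wrist")
pickle.dump((s,im),open(f"pics/{sys.argv[1]}.pkl","wb"))
cv2.imwrite(f"pics/{sys.argv[1]}.png",cv2.resize(im[:,:,::-1],(800,600),interpolation=cv2.INTER_CUBIC))
print(s["time"],s["eef_pos"],s["tcp_rot"],s["opening"])
E
python3 snap.py w1
```

```text
0.15 [0.6745 0.0001 0.2303] [ 0.7071  0.7071 -0.0005 -0.0007] 1.005057318582511
```

View pics/w1.png

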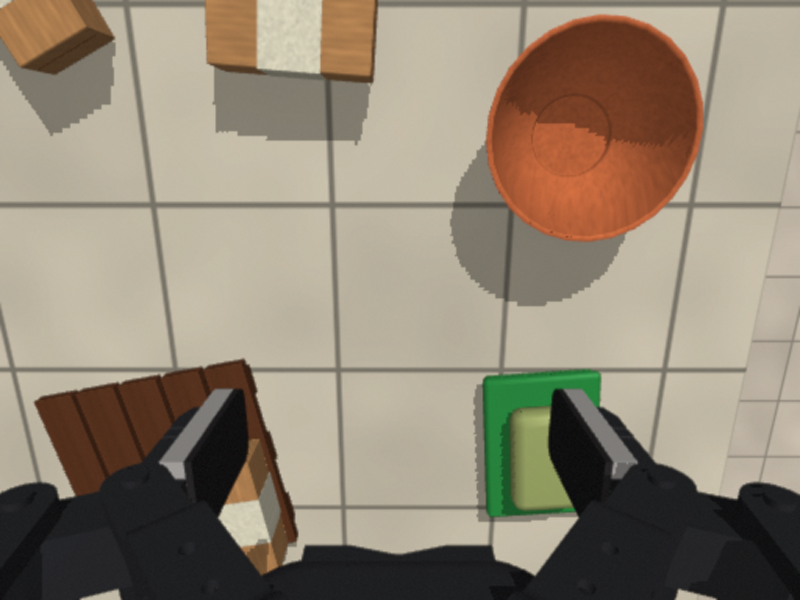

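The move was refused because each row needs every key. The picture shows the same view as before.

Request:
{"op": "move_arm", "data": {"plan": [{"x":0.04,"y":-0.03,"z":0,"yaw":0,"fingers":0},{"x":0.08,"y":-0.06,"z":0,"yaw":0,"fingers":0},{"x":0.12,"y":-0.09,"z":0,"yaw":0,"fingers":0},{"x":0.16,"y":-0.12,"z":-0.02,"yaw":0,"fingers":0},{"x":0.2,"y":-0.15,"z":-0.03,"yaw":0,"fingers":0}], "force": 40}}

```text
time: 0.7
eef_pos: [0.5266, 0.1975, 0.261]
tcp_rot: [0.707, 0.707, 0.0, 0.0]
contact_force: [0.8, 1.4, 1.3]
opening: 0.998
finger_force: 0.0
```

Request:
{"op": "move_arm", "data": {"plan": [{"x":0.03,"y":-0.02,"z":0,"yaw":0,"fingers":0},{"x":0.04,"y":-0.03,"z":-0.01,"yaw":0,"fingers":0},{"x":0.04,"y":-0.03,"z":-0.01,"yaw":0,"fingers":0}], "force": 40}}

```text
time: 1.0
eef_pos: [0.4974, 0.2375, 0.272]
tcp_rot: [0.706, 0.708, 0.001, 0.001]
contact_force: [0.7, -0.2, 0.3]
opening: 0.999
finger_force: 0.0
```

```bash
python3 snap.py w2
```

```text
1.0 [0.4974 0.2375 0.272 ] [0.7061 0.7081 0.0011 0.0008] 0.9990124040016529
```

View pics/w2.png

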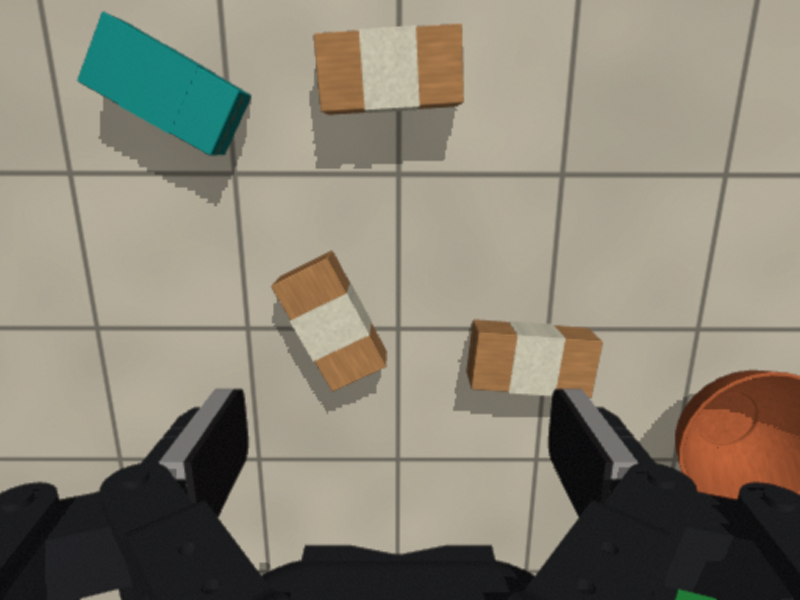

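The wrist view shows all three loose cartons: C near (388,68), B near (330,320) and A near (535,358). The turquoise decoy is near (165,85). I'll fit their poses next.

```bash
cat > wfit.py <<'E'
from v import *
import pickle
def load(f):
    s,im=pickle.load(open(f"pics/{f}.pkl","rb"));H,S,V=masks(im)
    return s,cam("wrist",s),((H>4)&(H<24)&(S>85)).astype(np.uint8),(H,S,V)
def fitc(f,p0,z0=0,r=60,b=.0175):
    s,c,M,_=load(f)
    u,v=proj(c,[[p0[0],p0[1],z0+.02]])[0]*U;x0,y0,x1,y1=[int(max(0,k)) for k in(u-r*U,v-r*U,u+r*U,v+r*U)]
    B=M[y0:y1,x0:x1]
    def cost(p):
        m=np.zeros_like(M);carton(m,c,p,p[3],z0);return (m[y0:y1,x0:x1]!=B).sum()/B.sum()
    best=None
    for d in(0,-.01,.01):
        q=np.array([p0[0]+d,p0[1],p0[2],b])
        o=minimize(cost,q,method="Nelder-Mead",options=dict(initial_simplex=q+np.vstack([np.zeros(4),np.diag([.008,.008,.15,.002])]),xatol=1e-4,fatol=1e-5,maxfev=250))
        if best is None or o.fun<best.fun: best=o
    return best.x,best.fun
E
python3 - <<'E'
from wfit import *
for p in((.611,.144,-.09),(.444,.181,2.07),(.491,.363,.04)): print(fitc("w2",p))
E
```

```text
(array([ 0.6094,  0.1434, -0.0813,  0.0179]), np.float64(0.18665564612666022))
(array([0.4439, 0.1748, 2.0268, 0.0179]), np.float64(0.11928323828692833))
(array([0.4908, 0.3622, 0.0633, 0.019 ]), np.float64(0.040469538384554436))
```

Request:
{"op": "move_arm", "data": {"plan": [{"x":-0.02,"y":-0.011,"z":0.03,"yaw":-0.12,"fingers":0},{"x":-0.04,"y":-0.022,"z":0.06,"yaw":-0.24,"fingers":0},{"x":-0.06,"y":-0.033,"z":0.09,"yaw":-0.36,"fingers":0},{"x":-0.08,"y":-0.044,"z":0.12,"yaw":-0.456,"fingers":0},{"x":-0.08,"y":-0.044,"z":0.16,"yaw":-0.456,"fingers":0}], "force": 40}}

```text
time: 1.55
eef_pos: [0.4547, 0.1532, 0.11]
tcp_rot: [0.53, 0.848, 0.0, 0.001]
contact_force: [0.0, 0.1, 0.5]
opening: 1.001
finger_force: 0.0
```

Request:
{"op": "move_arm", "data": {"plan": [{"x":0,"y":0,"z":0.03,"yaw":0,"fingers":0},{"x":0,"y":0,"z":0.05,"yaw":0,"fingers":0},{"x":0,"y":0,"z":0.05,"yaw":0,"fingers":0}]}}

```text
time: 1.85
eef_pos: [0.4517, 0.1543, 0.0567]
tcp_rot: [0.53, 0.848, -0.003, -0.003]
contact_force: [-0.4, 0.6, -0.3]
opening: 1.0
finger_force: 0.0
```

Request:
{"op": "move_arm", "data": {"plan": [{"x":0.005,"y":0.002,"z":0.03,"yaw":0,"fingers":0},{"x":0.005,"y":0.002,"z":0.047,"yaw":0,"fingers":0},{"x":0.005,"y":0.002,"z":0.047,"yaw":0,"fingers":0.3},{"x":0.005,"y":0.002,"z":0.047,"yaw":0,"fingers":0.7},{"x":0.005,"y":0.002,"z":0.047,"yaw":0,"fingers":1}], "force": 40}}

```text
time: 2.35
eef_pos: [0.4555, 0.1615, 0.0155]
tcp_rot: [0.529, 0.849, 0.001, 0.002]
contact_force: [0.8, 0.1, -0.1]
opening: 0.575
finger_force: 43.0
```

Request:
{"op": "move_arm", "data": {"plan": [{"x":0,"y":0,"z":0,"yaw":0,"fingers":1},{"x":0,"y":0,"z":0,"yaw":0,"fingers":1},{"x":0,"y":0,"z":0,"yaw":0,"fingers":1}], "force": 40}}

```text
time: 2.65
eef_pos: [0.4553, 0.1616, 0.0152]
tcp_rot: [0.529, 0.849, 0.001, 0.002]
contact_force: [0.8, -1.6, 6.9]
opening: 0.571
finger_force: 43.8
```

Request:
{"op": "move_arm", "data": {"plan": [{"x":0,"y":0,"z":0,"yaw":0,"fingers":0.2},{"x":0,"y":0,"z":0,"yaw":0,"fingers":0.2},{"x":0,"y":0,"z":0.013,"yaw":0,"fingers":0.2},{"x":0,"y":0,"z":0.013,"yaw":0,"fingers":0.6},{"x":0,"y":0,"z":0.013,"yaw":0,"fingers":1}], "force": 40}}

```text
time: 3.15
eef_pos: [0.4526, 0.1616, -0.0006]
tcp_rot: [0.529, 0.849, -0.001, -0.001]
contact_force: [0.5, -1.1, -0.7]
opening: 0.583
finger_force: 42.9
```

Request:
{"op": "move_arm", "data": {"plan": [{"x":0,"y":0,"z":0,"yaw":0,"fingers":1},{"x":0,"y":0,"z":0,"yaw":0,"fingers":1},{"x":0,"y":0,"z":-0.03,"yaw":0,"fingers":1},{"x":0,"y":0,"z":-0.06,"yaw":0,"fingers":1},{"x":0,"y":0,"z":-0.08,"yaw":0,"fingers":1}], "force": 40}}

```text
time: 3.65
eef_pos: [0.4541, 0.1618, 0.0822]
tcp_rot: [0.529, 0.849, 0.001, 0.001]
contact_force: [-0.5, -0.1, -1.3]
opening: 0.581
finger_force: 42.9
```

```bash
python3 snap.py w3; python3 - <<'E'
from wfit import *
import pickle
s,im=pickle.load(open("pics/w3.pkl","rb"))
print(s["contact_force"],s["qpos"],s["finger_force"])
E
```

```text
3.65 [0.4541 0.1618 0.0822] [0.5289 0.8487 0.0007 0.0008] 0.5809241018326874
[-0.4551 -0.0835 -1.2666] [ 0.1314  0.0415  2.1536  0.      0.9443 -0.3247] 42.92574405670166
```

View pics/w3.png

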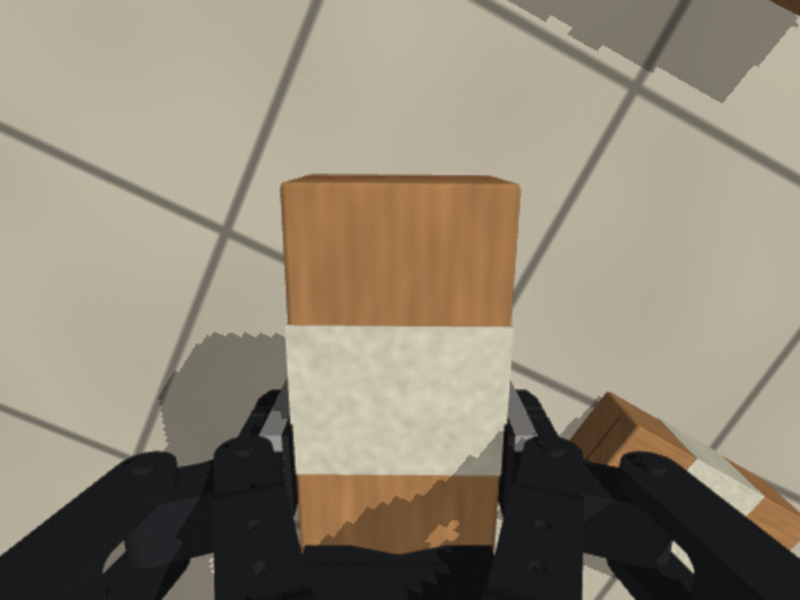

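The carton is held square. The far top edge is at row 184 and the band edges are at rows 326 and 475. I'll get its offset in the tool frame and fit the slab.

```bash
cat > tool.py <<'E'
from v import *
m=ctrl.camera_model("wrist");c=(m["intrinsics"],m["tool_from_camera"])
def tp(u,v,z): return ray(c,(u*.64,v*.64),z)
E
python3 - <<'E'
from tool import *
for z in(-.0345,-.031): 
    for p in((282,184),(519,184),(286,326),(512,326),(400,475)): print(z,tp(*p,z))
E
```

```text
-0.0345 [ 0.0664 -0.0246 -0.0345]
-0.0345 [ 0.0664  0.024  -0.0345]
-0.0345 [ 0.0355 -0.0257 -0.0345]
-0.0345 [ 0.0355  0.0246 -0.0345]
-0.0345 [-0.0029 -0.0003 -0.0345]
-0.031 [ 0.0662 -0.0254 -0.031 ]
-0.031 [ 0.0662  0.0248 -0.031 ]
-0.031 [ 0.0343 -0.0265 -0.031 ]
-0.031 [ 0.0343  0.0254 -0.031 ]
-0.031 [-0.0054 -0.0003 -0.031 ]
```

```bash
python3 - <<'E'
from wfit import *
s,c,M,_=load("w1")
P=[ray(c,np.array(p)*.64,.022)[:2] for p in((37,402),(246,361),(297,543))]
print(P, [np.linalg.norm(P[i]-P[1]) for i in(0,2)],[np.degrees(np.arctan2(*(P[1]-P[i])[::-1])) for i in (0,2)],(P[0]+P[2])/2)
E
```

```text
[array([ 0.4003, -0.1111]), array([ 0.5614, -0.0774]), array([ 0.5899, -0.2405])] [np.float64(0.1646473534944615), np.float64(0.16556416095040669)] [np.float64(11.796379896951104), np.float64(99.9114457606587)] [ 0.4951 -0.1758]
```

Request:
{"op": "move_arm", "data": {"plan": [{"x":-0.04,"y":0,"z":-0.03,"yaw":0.05,"fingers":1},{"x":-0.08,"y":0,"z":-0.06,"yaw":0.1,"fingers":1},{"x":-0.12,"y":0,"z":-0.09,"yaw":0.15,"fingers":1},{"x":-0.16,"y":0,"z":-0.12,"yaw":0.2,"fingers":1},{"x":-0.2,"y":0,"z":-0.15,"yaw":0.263,"fingers":1}], "force": 40}}

```text
time: 4.2
eef_pos: [0.5415, -0.0193, 0.2306]
tcp_rot: [0.637, 0.771, -0.0, -0.0]
contact_force: [0.2, -0.8, -1.2]
opening: 0.575
finger_force: 42.9
```

Request:
{"op": "move_arm", "data": {"plan": [{"x":-0.048,"y":0.013,"z":-0.01,"yaw":0,"fingers":1},{"x":-0.096,"y":0.026,"z":-0.02,"yaw":0,"fingers":1},{"x":-0.144,"y":0.039,"z":-0.03,"yaw":0,"fingers":1},{"x":-0.19,"y":0.052,"z":-0.03,"yaw":0,"fingers":1},{"x":-0.203,"y":0.055,"z":-0.03,"yaw":0,"fingers":1}]}}

```text
time: 4.7
eef_pos: [0.6353, -0.2112, 0.2589]
tcp_rot: [0.637, 0.771, -0.001, 0.0]
contact_force: [0.1, -0.1, -1.0]
opening: 0.577
finger_force: 43.0
```

```bash
python3 snap.py w4
```

```text
4.7 [ 0.6353 -0.2112  0.2589] [ 0.6372  0.7707 -0.0005  0.0003] 0.5770729541526133
```

View pics/w4.png

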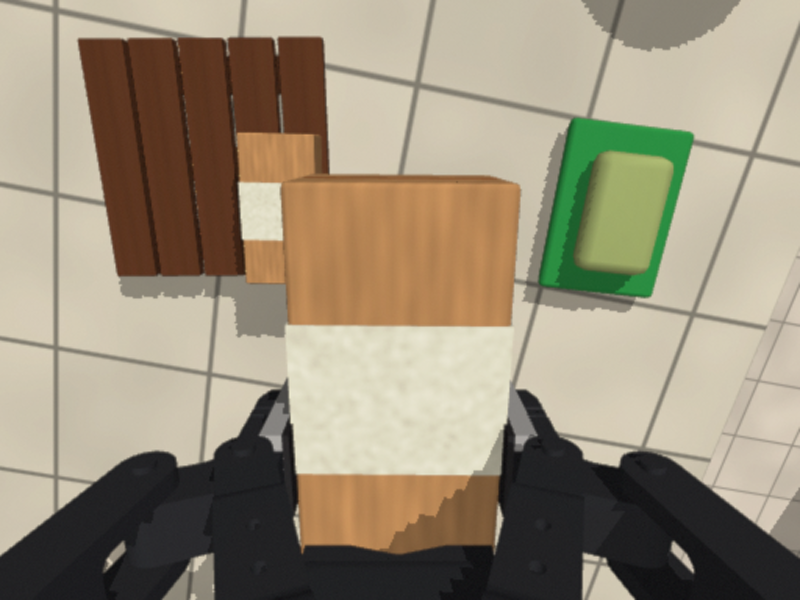

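The slab's upper corners are at (79,39), (322,38) and (118,275). The laid carton's top corners are at (237,132) and (245,283). The carton in the gripper hasn't shifted.

```bash
python3 - <<'E'
from wfit import *
s,c,M,_=load("w4")
w=lambda p,z: ray(c,np.array(p)*.64,z)[:2]
a,b,d=[w(p,.022) for p in((79,39),(322,38),(118,275))]
ang=lambda v:np.degrees(np.arctan2(v[1],v[0]))
print(a,b,d,np.linalg.norm(a-b),np.linalg.norm(a-d),ang(b-a),ang(a-d)-90,(b+d)/2)
e,f=w((237,132),.056),w((245,283),.056);print("laid",e,f,np.linalg.norm(e-f),ang(e-f)-90)
th=np.radians(np.mean([ang(b-a),ang(a-d)-90]))+np.pi/2
# joint mask fit: slab + laid carton, ignoring region of held carton/gripper
x0,y0,x1,y1=30*U,10*U,178*U,210*U
def cost(p):
    m=np.zeros_like(M);fill(m,c,box(p,-.082,.082,-.082,.082,.004,.022),1)
    q=np.array(p[:3]);C,S=np.cos(p[2]),np.sin(p[2]);q[:2]+=np.array([[C,-S],[S,C]])@[p[3],p[4]]
    carton(m,c,q,.0185,.022)
    return (m[y0:y1,x0:x1]!=M[y0:y1,x0:x1]).sum()/M[y0:y1,x0:x1].sum()
q=np.array([*((b+d)/2),th,-.029,-.054])
o=minimize(cost,q,method="Nelder-Mead",options=dict(initial_simplex=q+np.vstack([np.zeros(5),np.diag([.005,.005,.05,.004,.004])]),xatol=1e-4,fatol=1e-5,maxfev=400))
print(o.x,np.degrees(o.x[2]),o.fun)
E
```

```text
[ 0.3984 -0.1116] [ 0.5578 -0.0805] [ 0.4296 -0.2707] 0.1623817067254751 0.16217172776264413 11.041328172422434 11.079158843209939 [ 0.4937 -0.1756]
laid [ 0.5181 -0.1497] [ 0.5335 -0.2482] 0.09963643788950967 8.880299136721447
[ 0.4937 -0.1758  1.7673 -0.0297 -0.0502] 101.25945056318419 0.01783620991847058
```

Request:
{"op": "move_arm", "data": {"plan": [{"x":0.016,"y":-0.04,"z":0.01,"yaw":0,"fingers":1},{"x":0.032,"y":-0.08,"z":0.03,"yaw":0,"fingers":1},{"x":0.048,"y":-0.12,"z":0.06,"yaw":-0.005,"fingers":1},{"x":0.064,"y":-0.16,"z":0.09,"yaw":-0.005,"fingers":1},{"x":0.074,"y":-0.186,"z":0.12,"yaw":-0.005,"fingers":1}]}}

```text
time: 5.25
eef_pos: [0.4351, -0.1674, 0.1387]
tcp_rot: [0.633, 0.774, 0.0, -0.0]
contact_force: [0.8, -0.8, -0.7]
opening: 0.581
finger_force: 43.1
```

Request:
{"op": "move_arm", "data": {"plan": [{"x":0,"y":0,"z":0.03,"yaw":0,"fingers":1},{"x":0,"y":0,"z":0.06,"yaw":0,"fingers":1},{"x":0,"y":0,"z":0.06,"yaw":0,"fingers":1},{"x":0,"y":0,"z":0.06,"yaw":0,"fingers":1}]}}

```text
time: 5.65
eef_pos: [0.4372, -0.1686, 0.0802]
tcp_rot: [0.633, 0.774, 0.0, -0.001]
contact_force: [-0.2, -0.8, -0.4]
opening: 0.578
finger_force: 43.0
```

```bash
python3 snap.py w5;sleep 0; python3 -c "
from plant import ctrl
for i in range(3): 
  ctrl.read_camera('side');s=ctrl.get_state();print(s['eef_pos'],s['tcp_rot'])"
```

```text
5.65 [ 0.4372 -0.1686  0.0802] [ 0.6334  0.7738  0.     -0.0008] 0.5780477710085835
[ 0.43884971 -0.16989103  0.08205841] [6.33505946e-01 7.73736373e-01 2.13906377e-04 1.48191293e-03]
[ 0.43904887 -0.17012692  0.08227788] [6.33532962e-01 7.73713565e-01 2.37037300e-04 1.80250577e-03]
[ 0.43899066 -0.17020724  0.08223929] [6.33581378e-01 7.73673948e-01 2.11438841e-04 1.79311472e-03]
```

View pics/w5.png

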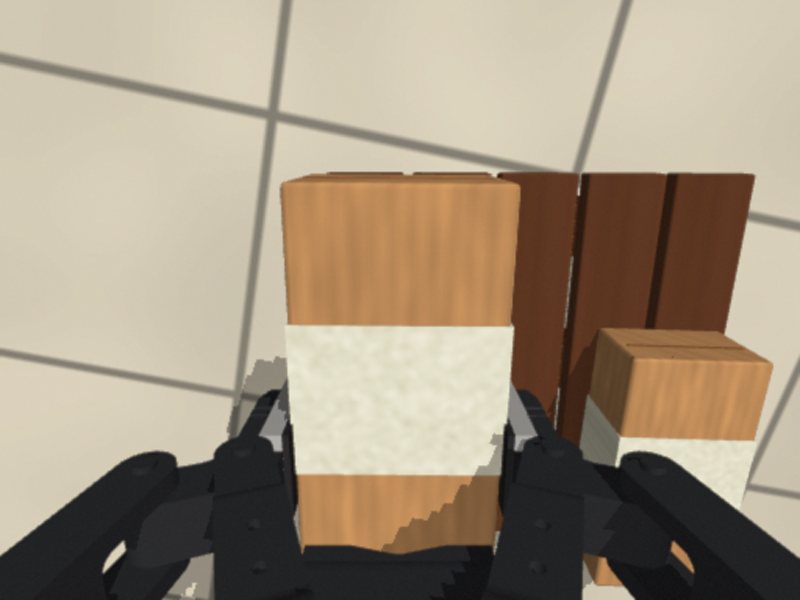

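```bash
python3 - <<'E'
from tool import *
for z in (.0582,.0602): print(tp(752,175,z),tp(498,173,z),tp(727,334,z)); 
print(tp(642,360,.0242),tp(770,362,.0242),tp(625,438,.0242))
s=ctrl.get_state();print(s["time"],np.degrees(2*np.arctan2(s["tcp_rot"][1],s["tcp_rot"][0])))
E
```

```text
[0.0633 0.1335 0.0582] [0.064  0.0371 0.0582] [-0.001   0.1358  0.0582]
[0.0632 0.1349 0.0602] [0.0639 0.0374 0.0602] [-0.0017  0.1372  0.0602]
[0.002  0.0846 0.0242] [0.0012 0.1296 0.0242] [-0.029   0.0826  0.0242]
5.85 101.37015269514356
```

Request:
{"op": "move_arm", "data": {"plan": [{"x":-0.0037,"y":-0.002,"z":0.01,"yaw":0.005,"fingers":1},{"x":-0.0037,"y":-0.002,"z":0.03,"yaw":0.005,"fingers":1},{"x":-0.0037,"y":-0.002,"z":0.045,"yaw":0.005,"fingers":1},{"x":-0.0037,"y":-0.002,"z":0.045,"yaw":0.005,"fingers":1},{"x":-0.0037,"y":-0.002,"z":0.045,"yaw":0.005,"fingers":1}]}}

```text
time: 6.35
eef_pos: [0.4364, -0.1739, 0.0353]
tcp_rot: [0.636, 0.772, -0.0, -0.0]
contact_force: [0.0, -0.6, -0.4]
opening: 0.583
finger_force: 43.0
```

Request:
{"op": "move_arm", "data": {"plan": [{"x":0,"y":0,"z":0.005,"yaw":0,"fingers":1},{"x":0,"y":0,"z":0.009,"yaw":0,"fingers":1},{"x":0,"y":0,"z":0.011,"yaw":0,"fingers":1},{"x":0,"y":0,"z":0.011,"yaw":0,"fingers":1},{"x":0,"y":0,"z":0.011,"yaw":0,"fingers":1}]}}

```text
time: 6.85
eef_pos: [0.4365, -0.1737, 0.0244]
tcp_rot: [0.636, 0.772, 0.0, 0.0]
contact_force: [-0.1, 0.1, -0.4]
opening: 0.581
finger_force: 43.0
```

Request:
{"op": "move_arm", "data": {"plan": [{"x":0,"y":0,"z":0.001,"yaw":0,"fingers":1},{"x":0,"y":0,"z":0.002,"yaw":0,"fingers":1},{"x":0,"y":0,"z":0.003,"yaw":0,"fingers":1},{"x":0,"y":0,"z":0.003,"yaw":0,"fingers":1}]}}

```text
time: 7.25
eef_pos: [0.4363, -0.1736, 0.0211]
tcp_rot: [0.636, 0.772, -0.0, -0.0]
contact_force: [-0.3, -0.5, -1.4]
opening: 0.58
finger_force: 43.0
```

Request:
{"op": "move_arm", "data": {"plan": [{"x":0,"y":0,"z":0.001,"yaw":0,"fingers":1},{"x":0,"y":0,"z":0.001,"yaw":0,"fingers":1}]}}

```text
time: 7.45
eef_pos: [0.4365, -0.1737, 0.0208]
tcp_rot: [0.636, 0.772, -0.0, -0.0]
contact_force: [-0.7, 0.0, 3.6]
opening: 0.572
finger_force: 43.4
```

Request:
{"op": "move_arm", "data": {"plan": [{"x":0,"y":0,"z":0,"yaw":0,"fingers":0.25},{"x":0,"y":0,"z":0,"yaw":0,"fingers":0.25},{"x":0,"y":0,"z":0,"yaw":0,"fingers":0.25},{"x":0,"y":0,"z":-0.03,"yaw":0,"fingers":0.25},{"x":0,"y":0,"z":-0.08,"yaw":0,"fingers":0.25}]}}

```text
time: 7.95
eef_pos: [0.4336, -0.1719, 0.0975]
tcp_rot: [0.636, 0.772, -0.0, -0.005]
contact_force: [1.4, -1.8, -0.3]
opening: 0.749
finger_force: 0.0
```

Request:
{"op": "move_arm", "data": {"plan": [{"x":0,"y":0,"z":-0.04,"yaw":0,"fingers":0},{"x":-0.03,"y":0.02,"z":-0.07,"yaw":0,"fingers":0},{"x":-0.06,"y":0.04,"z":-0.1,"yaw":0,"fingers":0},{"x":-0.09,"y":0.05,"z":-0.13,"yaw":0,"fingers":0},{"x":-0.09,"y":0.05,"z":-0.17,"yaw":0,"fingers":0}]}}

```text
time: 8.45
eef_pos: [0.5032, -0.2546, 0.2698]
tcp_rot: [0.636, 0.771, -0.0, -0.001]
contact_force: [0.0, 0.6, 0.7]
opening: 1.001
finger_force: 0.0
```

Request:
{"op": "move_arm", "data": {"plan": [{"x":0,"y":0,"z":0,"yaw":0,"fingers":0},{"x":0,"y":0,"z":0,"yaw":0,"fingers":0},{"x":0,"y":0,"z":0,"yaw":0,"fingers":0}]}}

```text
time: 8.75
eef_pos: [0.502, -0.2517, 0.2687]
tcp_rot: [0.636, 0.772, -0.0, -0.001]
contact_force: [0.9, 0.0, 0.3]
opening: 0.999
finger_force: 0.0
```

```bash
python3 snap.py w6; cat > slab.py <<'E'
from wfit import *
import sys
def slabfit(f,cart,slab=(.4937,-.1757,1.7648),roi=None):
    """joint fit of slab pose + poses of cartons in slab frame; returns mm/deg"""
    s,c,M,_=load(f);n=len(cart)
    x0,y0,x1,y1=[k*U for k in(roi or(0,0,512,384))]
    def cost(p):
        m=np.zeros_like(M);fill(m,c,box(p,-.082,.082,-.082,.082,.004,.022),1);C,S=np.cos(p[2]),np.sin(p[2])
        for i in range(n):
            a,b,t=p[3+3*i:6+3*i];carton(m,c,[p[0]+C*a-S*b,p[1]+S*a+C*b,p[2]+t],.0187,.022)
        return (m[y0:y1,x0:x1]!=M[y0:y1,x0:x1]).sum()/M[y0:y1,x0:x1].sum()
    p=np.array([*slab,*np.ravel(cart)]);st=np.array([.004,.004,.03]*(n+1))
    for _ in range(4):
        o=minimize(cost,p,method="Nelder-Mead",options=dict(initial_simplex=p+np.vstack([np.zeros(len(p)),np.diag(st)]),xatol=5e-5,fatol=1e-6,maxfev=400));p=o.x;st=-st*.6
    print(p[:3],np.degrees(p[2]),o.fun)
    for i in range(n): print(p[3+3*i:5+3*i]*1e3,np.degrees(p[5+3*i]))
    return p
E
python3 - <<'E'
from slab import *
s,c,M,_=load("w6")
for q in([.4937,-.1757,.022],[.4351,-.1577,.056],[.5355,-.219,.056]): print(proj(c,[q])/.64)
sys.stdout.flush()
slabfit("w6",[(-.029,-.054,0),(.029,.054,0)])
E
```

```text
8.75 [ 0.502  -0.2517  0.2687] [ 0.6356  0.772  -0.     -0.0013] 0.9986093677833963
[[408.4089 143.8149]]
[[325.8145  96.4922]]
[[456.4114 220.1151]]
[ 0.4929 -0.1756  1.7603] 100.85637010010026 0.06161272293074539
[-29.9904 -51.5403] -1.1886081909400146
[29.4339 55.4427] -0.3960519409012026
```

Request:
{"op": "move_arm", "data": {"plan": [{"x":0.034,"y":0.016,"z":0,"yaw":0.14,"fingers":0},{"x":0.068,"y":0.032,"z":0,"yaw":0.28,"fingers":0},{"x":0.101,"y":0.047,"z":0,"yaw":0.42,"fingers":0},{"x":0.134,"y":0.063,"z":0,"yaw":0.56,"fingers":0},{"x":0.168,"y":0.079,"z":0,"yaw":0.7,"fingers":0}]}}

```text
time: 9.3
eef_pos: [0.5473, -0.0706, 0.2685]
tcp_rot: [0.863, 0.505, -0.001, -0.001]
contact_force: [0.2, -0.1, -0.5]
opening: 0.997
finger_force: 0.0
```

Request:
{"op": "move_arm", "data": {"plan": [{"x":0.039,"y":-0.011,"z":0,"yaw":0.14,"fingers":0},{"x":0.078,"y":-0.022,"z":0,"yaw":0.28,"fingers":0},{"x":0.117,"y":-0.033,"z":0,"yaw":0.42,"fingers":0},{"x":0.156,"y":-0.045,"z":0.01,"yaw":0.56,"fingers":0},{"x":0.197,"y":-0.057,"z":0.03,"yaw":0.7,"fingers":0}]}}

```text
time: 9.8
eef_pos: [0.5941, 0.1293, 0.2404]
tcp_rot: [0.984, 0.178, 0.001, 0.0]
contact_force: [0.8, -0.2, 1.0]
opening: 0.999
finger_force: 0.0
```

Request:
{"op": "move_arm", "data": {"plan": [{"x":0,"y":0,"z":0.03,"yaw":0.14,"fingers":0},{"x":0,"y":0,"z":0.06,"yaw":0.28,"fingers":0},{"x":0,"y":0,"z":0.09,"yaw":0.447,"fingers":0},{"x":0,"y":0,"z":0.13,"yaw":0.447,"fingers":0},{"x":0,"y":0,"z":0.13,"yaw":0.447,"fingers":0}]}}

```text
time: 10.3
eef_pos: [0.5877, 0.1275, 0.1021]
tcp_rot: [0.999, -0.041, -0.008, 0.001]
contact_force: [-0.8, 0.1, -1.1]
opening: 1.0
finger_force: 0.0
```

```bash
python3 snap.py w7; python3 -c "
from wfit import *
s,c,M,_=load('w7');print(np.degrees(2*np.arctan2(s['tcp_rot'][1],s['tcp_rot'][0])),proj(c,[[.6094,.1434,.034]])/.64)
print(fitc('w7',(.6094,.1434,-.0813),r=90))
print(ctrl.get_state()['eef_pos'])"
```

```text
10.3 [0.5877 0.1275 0.1021] [ 0.9991 -0.0413 -0.008   0.0007] 0.999624944402776
-4.736639730766579 [[355.5431 272.6773]]
(array([ 0.6076,  0.1431, -0.0743,  0.0183]), np.float64(0.10224829286286223))
[0.5902 0.1276 0.1058]
```

Request:
{"op": "move_arm", "data": {"plan": [{"x":0,"y":-0.017,"z":0.02,"yaw":-0.004,"fingers":0},{"x":0,"y":-0.017,"z":0.045,"yaw":-0.004,"fingers":0},{"x":0,"y":-0.017,"z":0.06,"yaw":-0.004,"fingers":0},{"x":0,"y":-0.017,"z":0.06,"yaw":-0.004,"fingers":0},{"x":0,"y":-0.017,"z":0.06,"yaw":-0.004,"fingers":0}]}}

```text
time: 10.85
eef_pos: [0.596, 0.1443, 0.0515]
tcp_rot: [0.999, -0.04, 0.001, -0.0]
contact_force: [0.2, 0.1, 0.2]
opening: 0.999
finger_force: 0.0
```

Request:
{"op": "move_arm", "data": {"plan": [{"x":-0.004,"y":0,"z":0.03,"yaw":0,"fingers":0},{"x":-0.004,"y":0,"z":0.05,"yaw":0,"fingers":0},{"x":-0.004,"y":0,"z":0.05,"yaw":0,"fingers":0},{"x":-0.004,"y":0,"z":0.05,"yaw":0,"fingers":0.3},{"x":-0.004,"y":0,"z":0.05,"yaw":0,"fingers":0.7}], "force": 40}}

```text
time: 11.35
eef_pos: [0.5932, 0.1448, 0.0027]
tcp_rot: [0.999, -0.04, 0.002, -0.0]
contact_force: [-0.1, -0.5, 0.1]
opening: 0.69
finger_force: 0.0
```

Request:
{"op": "move_arm", "data": {"plan": [{"x":0,"y":0,"z":0,"yaw":0,"fingers":1},{"x":0,"y":0,"z":0,"yaw":0,"fingers":1},{"x":0,"y":0,"z":0,"yaw":0,"fingers":1},{"x":0,"y":0,"z":0,"yaw":0,"fingers":1}], "force": 40}}

```text
time: 11.75
eef_pos: [0.5932, 0.1449, 0.0027]
tcp_rot: [0.999, -0.04, 0.002, -0.0]
contact_force: [-0.6, -0.1, 5.9]
opening: 0.578
finger_force: 44.0
```

Request:
{"op": "move_arm", "data": {"plan": [{"x":0,"y":0,"z":-0.04,"yaw":0,"fingers":1},{"x":0,"y":0,"z":-0.08,"yaw":0,"fingers":1},{"x":-0.01,"y":0.03,"z":-0.1,"yaw":-0.05,"fingers":1},{"x":-0.022,"y":0.077,"z":-0.1,"yaw":-0.12,"fingers":1},{"x":-0.035,"y":0.125,"z":-0.1,"yaw":-0.2,"fingers":1}]}}

```text
time: 12.25
eef_pos: [0.5466, 0.0222, 0.1017]
tcp_rot: [0.998, 0.063, 0.001, 0.0]
contact_force: [0.3, -1.7, -1.0]
opening: 0.579
finger_force: 43.3
```

Request:
{"op": "move_arm", "data": {"plan": [{"x":-0.02,"y":0.04,"z":0,"yaw":-0.03,"fingers":1},{"x":-0.04,"y":0.08,"z":0,"yaw":-0.066,"fingers":1},{"x":-0.06,"y":0.12,"z":0,"yaw":-0.066,"fingers":1},{"x":-0.067,"y":0.135,"z":0.01,"yaw":-0.066,"fingers":1},{"x":-0.067,"y":0.135,"z":0.02,"yaw":-0.066,"fingers":1}]}}

```text
time: 12.75
eef_pos: [0.4958, -0.1213, 0.0804]
tcp_rot: [0.996, 0.091, 0.0, 0.0]
contact_force: [0.8, 0.2, -0.0]
opening: 0.579
finger_force: 43.3
```

Request:
{"op": "move_arm", "data": {"plan": [{"x":0,"y":0,"z":0,"yaw":0,"fingers":1},{"x":0,"y":0,"z":0,"yaw":0,"fingers":1},{"x":0,"y":0,"z":0,"yaw":0,"fingers":1}]}}

```text
time: 13.05
eef_pos: [0.4967, -0.1182, 0.0805]
tcp_rot: [0.996, 0.094, 0.0, -0.0]
contact_force: [0.9, -0.3, -1.0]
opening: 0.578
finger_force: 43.3
```

```bash
python3 snap.py w8; python3 -c "
import pickle
from tool import *
s,im=pickle.load(open('pics/w8.pkl','rb'));print(np.degrees(2*np.arctan2(s['tcp_rot'][1],s['tcp_rot'][0])))
h=cv2.cvtColor(im,cv2.COLOR_RGB2HSV)[:,:,1].astype(int)
col=np.median(h[:,240:270],1);d=np.diff(col);r=[i for i in range(383) if abs(d[i])>22];print(r,d[r])
"
```

```text
13.05 [ 0.4967 -0.1182  0.0805] [ 0.9956  0.0941  0.0001 -0.    ] 0.5782066239950083
10.803619562948906
[103, 104, 202, 203, 296, 353, 354] [ 52.5  62.  -47.  -46.   58.  -66.  -30.5]
```

View pics/w8.png

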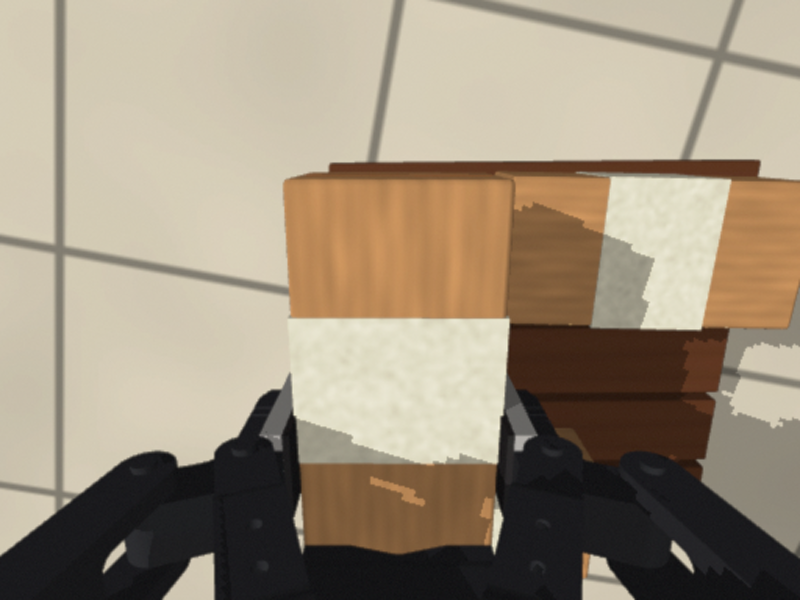

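```bash
python3 - <<'E'
from tool import *
zt=-.0313
for p in((285,179),(513,179),(400,318),(400,463)): print(tp(*p,zt))
z=.0805-.022
print(tp(330,163,z),tp(760,160,z), "laid",tp(606,176,z-.034),tp(731,179,z-.034),tp(789,328,z-.034))
E
```

```text
[ 0.0655 -0.0241 -0.0313]
[ 0.0655  0.0239 -0.0313]
[ 0.0347  0.0002 -0.0313]
[-0.0034  0.0002 -0.0313]
[ 0.0662 -0.026   0.0585] [0.0673 0.1361 0.0585] laid [0.0632 0.0654 0.0245] [0.0623 0.105  0.0245] [0.0123 0.1343 0.0245]
```

Request:
{"op": "move_arm", "data": {"plan": [{"x":-0.0024,"y":0.0015,"z":0.01,"yaw":-0.004,"fingers":1},{"x":-0.0024,"y":0.0015,"z":0.03,"yaw":-0.004,"fingers":1},{"x":-0.0024,"y":0.0015,"z":0.05,"yaw":-0.004,"fingers":1},{"x":-0.0024,"y":0.0015,"z":0.053,"yaw":-0.004,"fingers":1},{"x":-0.0024,"y":0.0015,"z":0.053,"yaw":-0.004,"fingers":1}]}}

```text
time: 13.6
eef_pos: [0.4938, -0.1207, 0.0268]
tcp_rot: [0.995, 0.095, -0.001, -0.0]
contact_force: [-0.1, 0.8, -1.1]
opening: 0.577
finger_force: 43.2
```

Request:
{"op": "move_arm", "data": {"plan": [{"x":0,"y":0,"z":0.001,"yaw":0,"fingers":1},{"x":0,"y":0,"z":0.002,"yaw":0,"fingers":1},{"x":0,"y":0,"z":0.002,"yaw":0,"fingers":1}]}}

```text
time: 13.9
eef_pos: [0.4946, -0.1212, 0.0259]
tcp_rot: [0.995, 0.095, 0.001, 0.0]
contact_force: [-0.1, 0.1, -1.4]
opening: 0.577
finger_force: 43.2
```

Request:
{"op": "move_arm", "data": {"plan": [{"x":0,"y":-0.0005,"z":0.001,"yaw":0,"fingers":1},{"x":0,"y":-0.0005,"z":0.002,"yaw":0,"fingers":1},{"x":0,"y":-0.0005,"z":0.002,"yaw":0,"fingers":1}]}}

```text
time: 14.2
eef_pos: [0.4946, -0.1208, 0.0247]
tcp_rot: [0.995, 0.095, 0.0, 0.0]
contact_force: [-3.3, -0.2, 5.9]
opening: 0.579
finger_force: 44.1
```

Request:
{"op": "move_arm", "data": {"plan": [{"x":0,"y":0,"z":0,"yaw":0,"fingers":0.25},{"x":0,"y":0,"z":0,"yaw":0,"fingers":0.25},{"x":0,"y":0,"z":0,"yaw":0,"fingers":0.25},{"x":0,"y":0,"z":-0.03,"yaw":0,"fingers":0.25},{"x":0,"y":0,"z":-0.08,"yaw":0,"fingers":0.25}]}}

```text
time: 14.7
eef_pos: [0.491, -0.1192, 0.1002]
tcp_rot: [0.995, 0.095, -0.004, -0.002]
contact_force: [1.4, -0.5, -0.2]
opening: 0.751
finger_force: 0.0
```

Request:
{"op": "move_arm", "data": {"plan": [{"x":0.01,"y":-0.045,"z":-0.04,"yaw":0,"fingers":0},{"x":0.02,"y":-0.09,"z":-0.05,"yaw":0,"fingers":0},{"x":0.03,"y":-0.137,"z":-0.05,"yaw":0,"fingers":0},{"x":0.041,"y":-0.184,"z":-0.05,"yaw":0,"fingers":0},{"x":0.052,"y":-0.23,"z":-0.05,"yaw":0,"fingers":0}]}}

```text
time: 15.2
eef_pos: [0.5014, 0.1166, 0.1538]
tcp_rot: [0.995, 0.095, 0.001, 0.0]
contact_force: [0.3, -0.2, 0.1]
opening: 0.995
finger_force: 0.0
```

Request:
{"op": "move_arm", "data": {"plan": [{"x":0.011,"y":-0.047,"z":0,"yaw":0.03,"fingers":0},{"x":0.022,"y":-0.094,"z":0,"yaw":0.06,"fingers":0},{"x":0.033,"y":-0.141,"z":0,"yaw":0.09,"fingers":0},{"x":0.044,"y":-0.188,"z":0,"yaw":0.127,"fingers":0},{"x":0.055,"y":-0.235,"z":0,"yaw":0.127,"fingers":0}]}}

```text
time: 15.7
eef_pos: [0.5106, 0.3579, 0.153]
tcp_rot: [0.999, 0.032, -0.0, 0.0]
contact_force: [0.0, -0.2, 0.2]
opening: 1.0
finger_force: 0.0
```

Request:
{"op": "move_arm", "data": {"plan": [{"x":0,"y":0,"z":0,"yaw":0,"fingers":0},{"x":0,"y":0,"z":0.02,"yaw":0,"fingers":0},{"x":0,"y":0,"z":0.02,"yaw":0,"fingers":0},{"x":0,"y":0,"z":0.02,"yaw":0,"fingers":0}]}}

```text
time: 16.1
eef_pos: [0.5104, 0.3551, 0.1325]
tcp_rot: [0.999, 0.032, -0.001, 0.0]
contact_force: [-0.0, 0.6, -0.4]
opening: 1.001
finger_force: 0.0
```

```bash
python3 snap.py w9; python3 -c "
from wfit import *
s,c,M,_=load('w9');print(np.degrees(2*np.arctan2(s['tcp_rot'][1],s['tcp_rot'][0])),proj(c,[[.4908,.3622,.034],[.54,.3622,.034]])/.64)
print(fitc('w9',(.4908,.3622,.0633),r=90))
print(ctrl.get_state()['eef_pos'])"
```

```text
16.1 [0.5104 0.3551 0.1325] [ 0.9995  0.0317 -0.001   0.0005] 1.0011965433812553
3.6299060659411357 [[381.4492 336.9014]
 [387.0948 239.4389]]
(array([0.4894, 0.3626, 0.0628, 0.0167]), np.float64(0.1529871994850083))
[0.5111 0.3553 0.1334]
```

```bash
python3 -c "
from wfit import *
for n,ps in(('side',[(166,225),(190,238),(218,222)]),('scene',[(565,210),(577,240),(602,236)])):
  for p in ps: print(n,ray(cam(n),np.array(p)*.64,.015))"
```

```text
side [0.3738 0.508  0.015 ]
side [0.3936 0.4371 0.015 ]
side [0.4636 0.447  0.015 ]
scene [0.3732 0.469  0.015 ]
scene [0.4778 0.4429 0.015 ]
scene [0.4832 0.5041 0.015 ]
```

Request:
{"op": "move_arm", "data": {"plan": [{"x":-0.0046,"y":-0.008,"z":0.02,"yaw":0,"fingers":0},{"x":-0.0046,"y":-0.008,"z":0.05,"yaw":0,"fingers":0},{"x":-0.0046,"y":-0.008,"z":0.07,"yaw":0,"fingers":0},{"x":-0.0046,"y":-0.008,"z":0.07,"yaw":0,"fingers":0},{"x":-0.0046,"y":-0.008,"z":0.07,"yaw":0,"fingers":0}]}}

```text
time: 16.65
eef_pos: [0.5065, 0.3634, 0.0643]
tcp_rot: [1.0, 0.032, 0.0, -0.0]
contact_force: [-0.0, 0.3, 1.0]
opening: 1.002
finger_force: 0.0
```

Request:
{"op": "move_arm", "data": {"plan": [{"x":0,"y":0,"z":0.03,"yaw":0,"fingers":0},{"x":0,"y":0,"z":0.055,"yaw":0,"fingers":0},{"x":0,"y":0,"z":0.0615,"yaw":0,"fingers":0},{"x":0,"y":0,"z":0.0615,"yaw":0,"fingers":0.3},{"x":0,"y":0,"z":0.0615,"yaw":0,"fingers":0.7}], "force": 40}}

```text
time: 17.15
eef_pos: [0.5074, 0.3642, 0.004]
tcp_rot: [0.999, 0.032, 0.002, -0.001]
contact_force: [1.0, 0.0, 0.1]
opening: 0.687
finger_force: 0.0
```

Request:
{"op": "move_arm", "data": {"plan": [{"x":0,"y":0,"z":0,"yaw":0,"fingers":1},{"x":0,"y":0,"z":0,"yaw":0,"fingers":1},{"x":0,"y":0,"z":0,"yaw":0,"fingers":1},{"x":0,"y":0,"z":0,"yaw":0,"fingers":1}], "force": 40}}

```text
time: 17.55
eef_pos: [0.5076, 0.3644, 0.0044]
tcp_rot: [0.999, 0.032, 0.002, -0.001]
contact_force: [0.4, 0.1, 6.0]
opening: 0.575
finger_force: 44.4
```

Request:
{"op": "move_arm", "data": {"plan": [{"x":0,"y":0,"z":-0.04,"yaw":0,"fingers":1},{"x":0,"y":0,"z":-0.085,"yaw":0,"fingers":1},{"x":-0.003,"y":0.03,"z":-0.12,"yaw":0,"fingers":1},{"x":-0.006,"y":0.075,"z":-0.13,"yaw":-0.04,"fingers":1},{"x":-0.01,"y":0.12,"z":-0.13,"yaw":-0.08,"fingers":1}]}}

```text
time: 18.05
eef_pos: [0.505, 0.2429, 0.1353]
tcp_rot: [0.997, 0.074, 0.003, -0.001]
contact_force: [-0.1, -0.1, -1.1]
opening: 0.578
finger_force: 43.6
```

```bash
python3 -c "
from wfit import *
for n,ps in(('side',[(535,580),(515,540)]),('scene',[(155,337),(165,325)])):
  for p in ps: print(n,ray(cam(n),np.array(p)*.64,.0))
s=ctrl.get_state();print(s['eef_pos'],s['tcp_rot'])"
```

```text
side [ 0.4323 -0.4997  0.    ]
side [ 0.4521 -0.442   0.    ]
scene [ 0.4621 -0.4883  0.    ]
scene [ 0.4359 -0.4674 -0.    ]
[0.505  0.2429 0.1353] [ 0.9973  0.0737  0.0032 -0.0005]
```

Request:
{"op": "move_arm", "data": {"plan": [{"x":-0.008,"y":0.047,"z":0,"yaw":-0.01,"fingers":1},{"x":-0.017,"y":0.094,"z":0,"yaw":-0.02,"fingers":1},{"x":-0.025,"y":0.141,"z":0,"yaw":-0.03,"fingers":1},{"x":-0.033,"y":0.188,"z":0,"yaw":-0.0445,"fingers":1},{"x":-0.042,"y":0.235,"z":0,"yaw":-0.0445,"fingers":1}]}}

```text
time: 18.55
eef_pos: [0.495, 0.0029, 0.1319]
tcp_rot: [0.996, 0.094, 0.0, 0.0]
contact_force: [1.1, 0.4, 0.1]
opening: 0.574
finger_force: 43.6
```

Request:
{"op": "move_arm", "data": {"plan": [{"x":-0.01,"y":0.047,"z":0,"yaw":0,"fingers":1},{"x":-0.02,"y":0.094,"z":0,"yaw":0,"fingers":1},{"x":-0.03,"y":0.141,"z":0,"yaw":0,"fingers":1},{"x":-0.04,"y":0.188,"z":0.01,"yaw":0,"fingers":1},{"x":-0.052,"y":0.232,"z":0.03,"yaw":0,"fingers":1}]}}

```text
time: 19.05
eef_pos: [0.489, -0.2361, 0.1036]
tcp_rot: [0.996, 0.094, 0.002, 0.002]
contact_force: [1.5, 0.3, -1.2]
opening: 0.577
finger_force: 43.6
```

Request:
{"op": "move_arm", "data": {"plan": [{"x":0,"y":0,"z":0,"yaw":0,"fingers":1},{"x":0,"y":0,"z":0,"yaw":0,"fingers":1},{"x":0,"y":0,"z":0,"yaw":0,"fingers":1}]}}

```text
time: 19.35
eef_pos: [0.4879, -0.2322, 0.1019]
tcp_rot: [0.996, 0.094, -0.0, -0.0]
contact_force: [1.3, 0.7, -0.6]
opening: 0.579
finger_force: 43.6
```

```bash
python3 snap.py w10; python3 -c "
import pickle
from tool import *
s,im=pickle.load(open('pics/w10.pkl','rb'));print(np.degrees(2*np.arctan2(s['tcp_rot'][1],s['tcp_rot'][0])))
h=cv2.cvtColor(im,cv2.COLOR_RGB2HSV)[:,:,1].astype(int)
col=np.median(h[:,240:270],1);d=np.diff(col);r=[i for i in range(383) if abs(d[i])>22];print(r,d[r])
"
```

```text
19.35 [ 0.4879 -0.2322  0.1019] [ 0.9955  0.0943 -0.     -0.0003] 0.5788316600966433
10.816819876787136
[51, 52, 280, 281] [ 38.   66.5 -61.5 -36.5]
```

```bash
python3 - <<'E'
from slab import *
from tool import tp
s,c,M,_=load("w10")
print([tp(400,v/.64,-.0296)[0] for v in(280.5,281.5)])
print(proj(c,box([.4933,-.1757,1.763],-.082,.082,-.082,.082,.022,.0221)[::2])/.64)
np.savetxt("/tmp/x",[0])
rows=np.where(M[::U,::U].any(1))[0];print(rows.min(),rows.max())
p=slabfit("w10",[(-.029,-.054,0),(.054,-.029,np.pi/2)],roi=(0,0,512,195))
T=np.eye(4);T[:3,:3]=R.from_quat(s["tcp_rot"]).as_matrix()
C,S=np.cos(p[2]),np.sin(p[2])
for nm,q in(("slab ctr",(0,0)),("d from slab",(-.054,.029)),("d from laid",(p[3]-.025,p[4]+.083)),("d from b",(p[6]-.108,p[7]+.058))):
    w=np.array([p[0]+C*q[0]-S*q[1],p[1]+S*q[0]+C*q[1],s["eef_pos"][2]]);print(nm,w,T[:3,:3].T@(w-s["eef_pos"]))
E
```

```text
[np.float64(0.0025436420724351677), np.float64(0.0021019415857740226)]
[[466.8114  78.7047]
 [455.0917 440.0378]
 [ 56.9467  80.3074]
 [121.4643 440.8886]]
53 308
[ 0.4922 -0.1762  1.7625] 100.98311224441865 0.05029228149142294
[-28.9863 -52.5219] -1.2923604676342582
[ 53.456  -28.1655] 89.70442368394899
slab ctr [ 0.4922 -0.1762  0.1019] [ 0.0148 -0.0543  0.    ]
d from slab [ 0.4741 -0.2347  0.1019] [-0.0141 -0.0002 -0.    ]
d from laid [ 0.4726 -0.235   0.1019] [-0.0156 -0.0002 -0.    ]
d from b [ 0.4734 -0.2354  0.1019] [-0.0149  0.0004 -0.    ]
```

Request:
{"op": "move_arm", "data": {"plan": [{"x":0.0025,"y":0,"z":0.02,"yaw":-0.003,"fingers":1},{"x":0.0025,"y":0,"z":0.04,"yaw":-0.003,"fingers":1},{"x":0.0025,"y":0,"z":0.04,"yaw":-0.003,"fingers":1},{"x":0.0025,"y":0,"z":0.04,"yaw":-0.003,"fingers":1}]}}

```text
time: 19.8
eef_pos: [0.4907, -0.2315, 0.0622]
tcp_rot: [0.995, 0.096, -0.0, -0.0]
contact_force: [-0.1, 0.4, -1.3]
opening: 0.581
finger_force: 43.5
```

Request:
{"op": "move_arm", "data": {"plan": [{"x":0,"y":0,"z":0.015,"yaw":0,"fingers":1},{"x":0,"y":0,"z":0.03,"yaw":0,"fingers":1},{"x":0,"y":0,"z":0.034,"yaw":0,"fingers":1},{"x":0,"y":0,"z":0.035,"yaw":0,"fingers":1},{"x":0,"y":0,"z":0.035,"yaw":0,"fingers":1}]}}

```text
time: 20.3
eef_pos: [0.4904, -0.2326, 0.0265]
tcp_rot: [0.995, 0.095, -0.0, -0.0]
contact_force: [0.2, -0.1, -1.9]
opening: 0.583
finger_force: 43.8
```

Request:
{"op": "move_arm", "data": {"plan": [{"x":0,"y":0,"z":0.001,"yaw":0,"fingers":1},{"x":0,"y":0,"z":0.001,"yaw":0,"fingers":1}]}}

```text
time: 20.5
eef_pos: [0.4905, -0.2327, 0.0263]
tcp_rot: [0.995, 0.096, -0.0, -0.0]
contact_force: [-2.4, 1.7, 3.6]
opening: 0.578
finger_force: 44.1
```

Contact made. I'll release, rise, and back off to a vantage point.

Request:
{"op": "move_arm", "data": {"plan": [{"x":0,"y":0,"z":0,"yaw":0,"fingers":0.25},{"x":0,"y":0,"z":0,"yaw":0,"fingers":0.25},{"x":0,"y":0,"z":0,"yaw":0,"fingers":0.25},{"x":0,"y":0,"z":-0.03,"yaw":0,"fingers":0.25},{"x":0,"y":0,"z":-0.08,"yaw":0,"fingers":0.25}]}}

```text
time: 21.0
eef_pos: [0.4877, -0.2307, 0.1025]
tcp_rot: [0.995, 0.095, -0.004, -0.003]
contact_force: [0.8, -1.1, -0.5]
opening: 0.751
finger_force: 0.0
```

Request:
{"op": "move_arm", "data": {"plan": [{"x":0,"y":0,"z":-0.05,"yaw":0,"fingers":0},{"x":0,"y":-0.03,"z":-0.09,"yaw":0,"fingers":0},{"x":-0.02,"y":-0.054,"z":-0.13,"yaw":0,"fingers":0},{"x":-0.04,"y":-0.054,"z":-0.17,"yaw":0,"fingers":0},{"x":-0.06,"y":-0.054,"z":-0.2,"yaw":0,"fingers":0}]}}

```text
time: 21.5
eef_pos: [0.421, -0.1905, 0.3088]
tcp_rot: [0.995, 0.096, 0.001, 0.001]
contact_force: [0.4, -0.3, -0.4]
opening: 0.997
finger_force: 0.0
```

Request:
{"op": "move_arm", "data": {"plan": [{"x":0,"y":0,"z":-0.02,"yaw":0,"fingers":0},{"x":0,"y":0,"z":-0.02,"yaw":0,"fingers":0},{"x":0,"y":0,"z":-0.02,"yaw":0,"fingers":0}]}}

```text
time: 21.8
eef_pos: [0.4212, -0.1909, 0.3252]
tcp_rot: [0.995, 0.095, -0.0, -0.0]
contact_force: [0.8, 0.7, 0.2]
opening: 1.006
finger_force: 0.0
```

```bash
python3 snap.py w11; python3 - <<'E'
from slab import *
slabfit("w11",[(-.029,-.054,0),(.054,-.029,np.pi/2),(.029,.054,0),(-.054,.029,np.pi/2)])
E
```

```text
21.8 [ 0.4212 -0.1909  0.3252] [ 0.9954  0.0955 -0.     -0.    ] 1.0058371298274478
[ 0.4928 -0.1764  1.7548] 100.54240629547249 0.048809707439971206
[-28.7966 -52.027 ] -0.9401906154785747
[ 54.4117 -27.9867] 90.33696646013203
[30.0492 55.3108] 0.11896426705355255
[-54.0902  29.304 ] 90.5168902179449
```

View pics/w11.png

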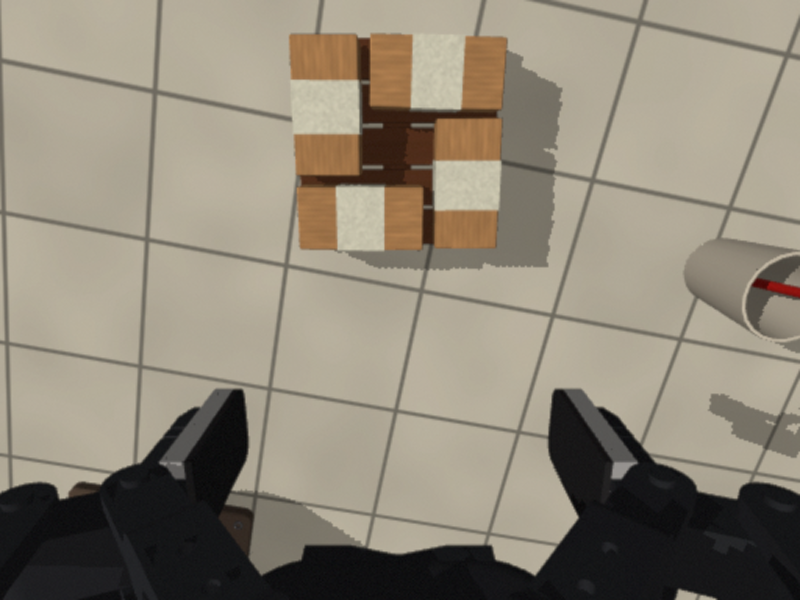

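The pinwheel is complete. The open square is centred near (398,150) px, and each carton is within about 2 mm of its place. I'm handing it in.

```bash
python3 -c "
from plant import ctrl
print(ctrl.sign_off())"
```

```text
the job is handed in; nothing more can be done
None
```

The three loose cartons are on the board with the first one, completing the pinwheel; the last camera fit put each within about 2 mm of its place, and I handed the job in at about 22 s.

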